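# Clamp a sherd with the slotted screw

## Robot

A 6-joint arm with a two-finger parallel gripper is mounted at the origin on the work surface. World frame = base frame: x ahead of the robot, y to its left, z up, the work surface at z = 0. Lengths are in m, angles in rad, forces in N, time in s.
With the tool pointing down it reaches from about 0.4 to 0.825 m from the base axis. Payload 7 kg.
Tool frame: the origin (TCP) lies on the centre line of the jaws, within the pads' length; the fingertips stand 19 mm ahead of it and the grasp point (between the pads) is the TCP; z points along the fingers, y is the line along which they close (so a half turn about z gives the same grasp; the last joint's range is limited). The gripper opens to 85 mm and grips with 20 to 120 N. Pads are 22 mm wide; open, the fingers measure 114 mm over their backs; the gripper's body (76 mm by 85 mm) begins 54 mm behind the grasp point. The pads swing forward as they close: fully open they stand 13 mm farther back than shut.
Start: joints at [1.635, 0.359, 0.012, 0, -1.224, -0.288], TCP at [0.15, 0.658, 0.25] pointing down, gripper open.
Joint ranges: [-3.07, 3.07], [-1.43, 2.12], [-1.02, 1.25], [-3.03, 1.67], [-3.05, -0], [-3.03, 3.03]. Speed limits (rad/s): [2.39, 2.39, 3.01, 3.14, 3.14, 3.14].

## Interface

Orientations are given as a rotation vector (axis times angle).
In Python, from rig import sensors, get_image, camera_params, r gives the robot as it stands.
- The arm moves only by the tool send_rows, never from a script. Its argument "commands" is a list of rows, each an object with "offset": the shift along the tool's x, y, z in mm, a list of three; "roll": the turn about the tool's z in degrees; "claw": the finger opening in mm, from 0 to 85.4. In form: [{"offset": [x, y, z], "roll": roll, "claw": claw}, ...]. A call has 1 to 20 rows; each row shifts and turns the commanded pose from where the row before left it, along the tool's axes as they then stand; what a row does not reach is not made up. A row lasts 1/8 s, in which the tool goes at most 62.5 mm and 10.7 degrees, less where a joint would pass 70% of its speed; a pose out of reach is approached as far as the arm can. A call is refused whole if a number of a shift passes 62.5 or a number of a turn 10.7, either way. A call with a gripper value outside its range is refused whole. The fingers move at their own pace and stop on an object; the grip force is fixed at half the most. Time passes only in rows, so rows that do not move let the fingers close. It gives the time, the measured TCP pose, the force, the opening and the grip force at its end, in the units of the state.
- sensors.observe(): the state, without advancing time (a new reading comes with each control period).
- get_image(name): name is "scene" or "top"; returns the picture (420x560x3 uint8, blue, green, red); there is no depth.
- camera_params(name): a dict with "camera_matrix" (3x3 intrinsics, pixels), "D" ([k1, k2, p1, p2, k3] as OpenCV has them; the pictures are not rectified), "rvec" (rotation vector, rad) and "tvec" (3), from world to camera coordinates, as OpenCV has them. Camera axes: x right, y down, z forward; pixel columns grow to the right and rows downward; lengths in m; the calibration is good to about 2 mm. A picture is of the moment at which its call begins. camera_params takes no time and is no camera call.
- r.close_job(): hands the job in; it is judged then, once.
The state is a dict: "time": time; "q": joint angles; "joint_vel": joint speeds; "joint_torque": joint torques, N m; "tcp_pos": TCP position; "tool_rot": TCP orientation; "wrist_force": force on the tool from outside, world axes, zero at the start; "torque": the same for the moment, N m; "gripper_width": opening from 0.0 (shut) to 1.0 (fully open); "grip_force": force on a finger pad.
Only numpy, scipy, OpenCV 4.12 (cv2) and the standard library are available. Lean on these libraries where they do the work, as an engineer would, in place of code of your own. Each camera call takes 0.05 s, during which the arm holds its last target. There are 200 camera calls.

## Task

Take the flat driver from its wooden stand, seat its blade in the brass slotted screw of the sherd clamp and, keeping the sprung screw pushed in a few millimetres (never to its bottom), turn it clockwise until the rubber foot bears on the sherd with about 9 newtons: firmly held, but not so hard that it cracks. Then put the driver back upright in its stand and let go, leaving the sherd where it lies and the other things on the table alone.

Things in the scene. Friction and masses are not known exactly. Their poses are not given: they have to be found in the camera images.
- clamp: The sherd clamp, fixed to the table: aluminium base plate 160 (x) x 84 (y) x 12 mm, origin at the centre of its underside, its x pointing along the plate from the post to the sherd. A steel post of 26 mm diameter stands at x = -45 mm, with the slotted brass screw on top; a blue arm (its top 75 mm above the table) reaches from the post along +x to the foot at x = +35 mm.
- slot (a point): The brass slotted screw: head 30 mm across, 10 mm high, on a vertical spindle on top of the post. The point is the centre of the slot's mouth (level with the head's top face, about 107 mm above the table). The slot is 5 mm wide, 7 mm deep, open at both ends and runs along this point's y axis; its yaw turns with the screw. z is up. Nothing near it stands higher.
- spindle (a joint): How far the sprung screw is pushed down, 0 to 0.010 m (hard bottom). The spring is preloaded: it starts to sink at about 2.4 N and takes 1.5 N more per mm (about 8 N at 4 mm). Only when it is pushed in is the screw to be turned; keep it between 1 and 8 mm. Pushing does not move the arm.
- screw (a joint): Angle of the screw, rad, growing clockwise seen from above (tightening), 0 to 2.0, starting at 0 to 0.2. Friction holds it where it is left: turning it free takes about 0.17 N m (0.12 to 0.17 is felt when pausing between small steps). Each radian lowers the foot 10 mm; each newton of the foot on the sherd adds 0.01 N m. The first 0.28 rad turn free; the foot meets the sherd 0.28 to 0.92 rad from the start.
- foot: The round rubber foot, 18 mm across, under the end of the blue arm, above the sherd; origin at the centre of its underside. It is sprung: it sinks into the arm by 1 mm per 4 N, hiding part of the 7 mm yellow band above it; so 0.1 rad of the screw past first contact is 4 N. Judge it by the rise of the turning moment above its free value.
- sherd: The brown pottery sherd to be clamped, about 55 x 70 mm, uneven, some 8 to 10 mm thick under the foot, lying loose on the cork-topped rest under the foot; origin at the underside of its middle. Fragile: it cracks if the foot presses it with more than 16 N.
- driver_grip (a point): The flat driver, 140 g, standing upright in its stand. The point is the centre of its red square handle (26 x 26 mm, 70 mm high, faces square to this point's x and y, z up). Below the handle a black collar 37 mm across, 5 mm thick, rests on the stand: its underside is 40 mm below this point. Below that a 10 mm round shaft, then the blade, 3 mm thick (along x) and 18 mm wide (along y).
- driver_tip (a point): The middle of the blade's lower edge, 102 mm straight below driver_grip, same axes.
- stand_mouth (a point): Centre of the mouth of the driver's fixed wooden stand, a block 75 x 75 x 70 mm, the mouth in its top face 70 mm above the table. The hole is 26 x 26 mm square (sides along the point's x and y) and goes down to the table; the driver hangs in it by its collar with its blade edge 8 mm above the table. Any turn of the driver about its axis will do.
- tape: Roll of yellow tape lying flat, 68 mm across, 19 mm high, origin at its underside; to be left alone.
- rim_sherd: Another loose sherd of the same kind, about 55 x 70 mm, to be left alone.
- bottle: Small amber jar, 48 mm across, 90 mm high, to be left alone.
- brush: A brush lying on the table, to be left alone.
Mind the look-alikes: they are no part of the job. Of the things like the part that bears driver_grip, leave any that is purple; of the rest the smaller one is meant. What is shaped like the sherd but purple is not meant.

How it is judged:
By the outcome, as a careful person would: the job done as asked, in the order asked, and still so for the second after the job is handed in, with the robot touching nothing.
It also fails if it takes over 72 s, if anything falls off the work surface, if the arm or the gripper's body presses on something with over 40 N, if the wrist force passes 120 N, or if a joint passes its speed limit or range.

## Working session

There is one attempt and no reset: what is moved stays moved. The work goes in short steps, Python scripts to look and compute and a tool call to move; the robot and the scene stay as the last step left them, time stands still between calls to the robot, and variables do not carry over. Pictures are saved under pics/ and viewed, at most 10 in all, crops included, and the job is handed in when it is done.

Besides the shell and the picture viewer there is one more tool, called after "Request:" in YAML: its name, and indented under it one key for each argument. send_rows: Moves the arm, as the interface text tells. Its arguments: {"type":"object","properties":{"commands":{"type":"array","items":{"type":"object","properties":{"offset":{"type":"array","items":{"type":"number"}},"roll":{"type":"number"},"claw":{"type":"number"}}}}},"required":["commands"]}

```bash
mkdir -p pics; ls; python3 - <<'E'
from rig import sensors,get_image,camera_params,r
import cv2
for n in("scene","top"):
    cv2.imwrite(f"pics/{n}0.png",get_image(n)); p=camera_params(n); print(n,p)
print(sensors.observe())
E
```

```text
pics
scene {'camera_matrix': array([[441.59653532,   0.        , 273.41530227],
       [  0.        , 441.59653532, 202.44622051],
       [  0.        ,   0.        ,   1.        ]]), 'D': array([0.03225455, 0.        , 0.        , 0.        , 0.        ]), 'rvec': array([ 2.02493126,  1.43445206, -0.5772373 ]), 'tvec': array([-0.17462328, -0.35171838,  1.52873158])}
top {'camera_matrix': array([[400.15675344,   0.        , 284.04070148],
       [  0.        , 400.15675344, 208.77054397],
       [  0.        ,   0.        ,   1.        ]]), 'D': array([-0.11564239,  0.        ,  0.        ,  0.        ,  0.        ]), 'rvec': array([ 2.19024382, -2.18466385,  0.12539043]), 'tvec': array([-0.01615517,  0.5808428 ,  0.79395982])}
{'time': 0.1, 'q': array([ 1.63509790e+00,  3.59344898e-01,  1.11635145e-02, -3.12734854e-04,
       -1.22411552e+00, -2.88104912e-01]), 'joint_vel': array([-5.18157009e-04, -2.30140622e-03,  1.76788917e-03,  1.04991558e-03,
        6.21803102e-05, -2.78789639e-04]), 'joint_torque': array([-1.24992413e-03, -5.84765804e+01,  2.94109708e+01,  6.95441365e+00,
       -3.14893456e-03,  1.53173227e-05]), 'tcp_pos': array([0.14973873, 0.65776992, 0.24944311]), 'tool_rot': array([ 3.12040569e+00, -3.50811636e-01, -4.15369842e-05]), 'wrist_force': array([-0.76291157, -0.63242677,  0.91110753]), 'torque': array([ 0.07500804, -0.0085254 ,  0.01054145]), 'grip_force': 0.0, 'gripper_width': 1.0004620031599039}
```

View pics/scene0.png

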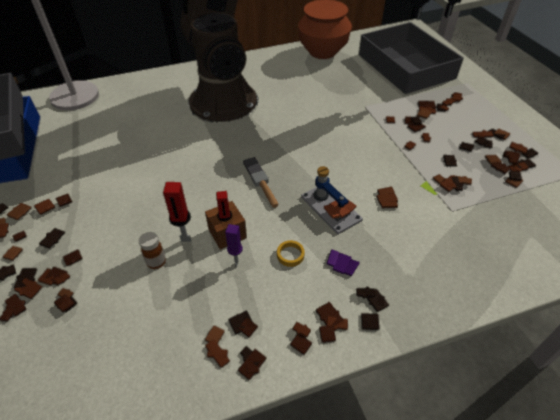

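View pics/top0.png

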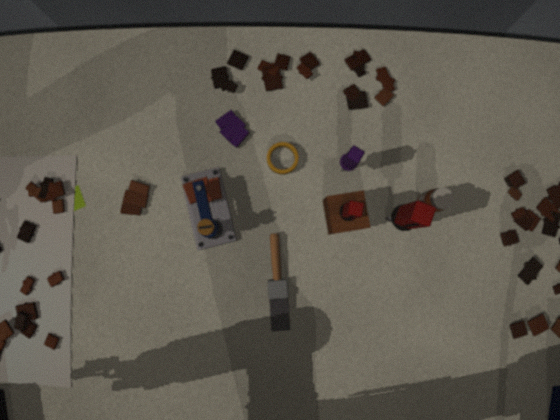

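The scene picture shows the clamp (screw about (323,172)), the wooden stand with the smaller red driver (225,215), and look-alikes: a bigger red driver (177,205) and a purple one (234,245). In the top picture the brass screw is at (207,228), the stand is at (346,212) with its red handle top at (352,209), and the blue arm points up.

```bash
cat > h.py <<'E'
import cv2,numpy as np
from rig import sensors,get_image,camera_params,r
def ray(n,uv):
    p=camera_params(n);R=cv2.Rodrigues(p["rvec"])[0]
    x=cv2.undistortPoints(np.array(uv,float).reshape(-1,1,2),p["camera_matrix"],p["D"])[:,0]
    d=np.c_[x,np.ones(len(x))]@R; return -R.T@p["tvec"],d
def plane(n,uv,z):
    c,d=ray(n,uv); return c+d*((z-c[2])/d[:,2])[:,None]
def proj(n,P):
    p=camera_params(n);return cv2.projectPoints(np.array(P,float).reshape(-1,3),p["rvec"],p["tvec"],p["camera_matrix"],p["D"])[0][:,0]
def blobs(n,im,lo,hi,box,amin=8):
    h=cv2.inRange(cv2.cvtColor(im,cv2.COLOR_BGR2HSV),np.array(lo),np.array(hi))
    x0,y0,x1,y1=box; m=np.zeros_like(h); m[y0:y1,x0:x1]=h[y0:y1,x0:x1]
    cs=[c for c in cv2.findContours(m,cv2.RETR_EXTERNAL,cv2.CHAIN_APPROX_NONE)[0] if cv2.contourArea(c)>amin]
    return sorted(cs,key=cv2.contourArea,reverse=True),m
E
python3 - <<'E'
from h import *
t=cv2.imread("pics/top0.png")
s=cv2.imread("pics/scene0.png")
for n in("top","scene"): print(n,ray(n,[[280,210]])[0])
print("tcp proj",proj("top",[.15,.658,.25]),proj("scene",[.15,.658,.25]))
for u,z in(((207,228),.107),((352,209),.145),((346,212),.07)): print(u,plane("top",[u],z))
a=np.vstack([cv2.resize(t[155:260,165:245],None,fx=5,fy=5,interpolation=2)])
b=cv2.resize(t[180:245,315:385],None,fx=5,fy=5,interpolation=2)
b=cv2.copyMakeBorder(b,0,a.shape[0]-b.shape[0],0,0,0)
cv2.imwrite("pics/c1.png",np.clip(np.hstack([a,b])*1.8,0,255).astype("uint8"))
E
```

```text
top [0.5075739  0.00577535 0.84282082]
scene [ 1.28525718 -0.24576644  0.88257135]
tcp proj [[-90.21842135 436.82243467]] [[431.74202529  15.60478468]]
(207, 228) [[0.53761415 0.1289736  0.107     ]]
(352, 209) [[ 0.57025252 -0.13167362  0.145     ]]
(346, 212) [[ 0.57106836 -0.13452723  0.07      ]]
```

View pics/c1.png

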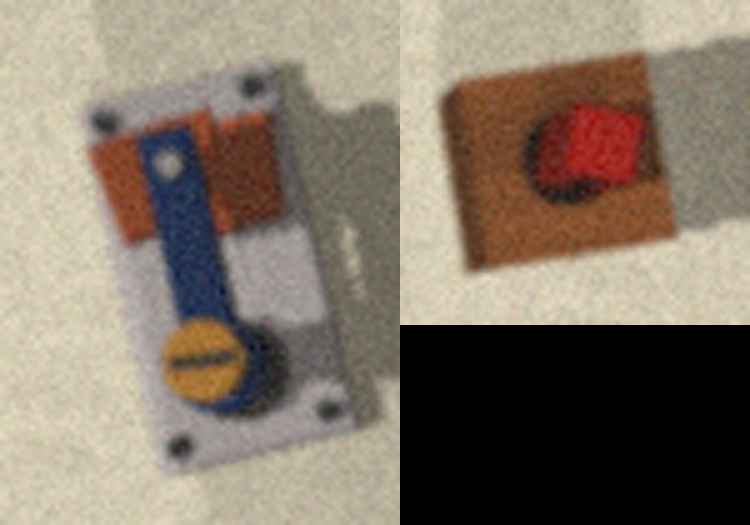

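The crop shows the brass head at crop (203,361), the slot running nearly along image x (slightly up to the right), and the handle top's bright red square at (608,145). The driver leans on the stand by its collar. Now for precise numbers.

```bash
python3 - <<'E'
from h import *
t=np.mean([get_image("top").astype(float) for _ in range(4)],0).astype("uint8")
cv2.imwrite("pics/top_avg.png",t)
hsv=cv2.cvtColor(t,cv2.COLOR_BGR2HSV)
print("brass px",hsv[232,206],"slot",hsv[227,205],"red",hsv[208,356],hsv[209,347],"wood",hsv[200,330], hsv[230,360])
def rep(name,c,z):
    P=plane("top",c.reshape(-1,2),z)[:,:2]
    rc=cv2.minAreaRect((P*1000).astype(np.float32)); print(name,np.round(rc,1) if 0 else rc, "enc",cv2.minEnclosingCircle((P*1000).astype(np.float32)))
cs,m=blobs("top",t,(12,90,70),(30,255,255),(190,210,225,245)); 
rep("brass",cs[0],.107)
# slot
hull=np.zeros(m.shape,np.uint8); cv2.fillPoly(hull,[cv2.convexHull(cs[0])],1); hull=cv2.erode(hull,np.ones((3,3)))
g=hsv[...,2].astype(float); ys,xs=np.nonzero(hull); v=g[ys,xs]; w=np.clip(np.percentile(v,60)-12-v,0,None)
P=plane("top",np.c_[xs,ys],.107)[:,:2]; mu=(P*w[:,None]).sum(0)/w.sum(); C=((P-mu)*w[:,None]).T@(P-mu); e,V=np.linalg.eigh(C)
print("slot",mu,e,V[:,1],np.degrees(np.arctan2(V[1,1],V[0,1])))
red=cv2.inRange(hsv,np.array((0,150,100)),np.array((8,255,255)))
for vmin in(100,120,140):
    c,_=blobs("top",t,(0,150,vmin),(8,255,255),(335,195,372,225)); rep(f"red{vmin}",c[0],.145)
c,_=blobs("top",t,(5,100,60),(20,255,255),(320,185,372,240)); rep("wood",c[0],.07)
# arm direction
c,_=blobs("top",t,(100,120,30),(130,255,255),(185,170,225,245)); rep("arm",c[0],.075)
E
```

```text
brass px [ 16 174  94] slot [23 55 37] red [  2 206  88] [  3 179  60] wood [ 12 170  69] [ 19  49 110]
brass ((539.9594116210938, 133.75027465820312), (28.98653793334961, 26.39432144165039), 12.221128463745117) enc ((539.8828735351562, 133.2186737060547), 14.68464183807373)
slot [0.54009964 0.13303777] [0.00217134 0.041686  ] [-0.12990436  0.99152653] 97.46406568045859Traceback (most recent call last):
  File "<stdin>", line 18, in <module>
IndexError: list index out of range
```

```bash
python3 - <<'E'
from h import *
t=cv2.imread("pics/top_avg.png")
def rep(name,c,z):
    P=plane("top",c.reshape(-1,2),z)[:,:2]
    print(name,cv2.minAreaRect((P*1000).astype(np.float32)))
for vmin in(68,74,80):
    c,_=blobs("top",t,(0,150,vmin),(8,255,255),(335,195,372,225))
    rep(f"red{vmin}",c[0],.145)
c,_=blobs("top",t,(8,100,35),(17,255,255),(320,185,372,240)); rep("wood",c[0],.07)
c,_=blobs("top",t,(100,120,20),(130,255,255),(185,170,225,245)); rep("arm",c[0],.075)
# scene view
s=np.mean([get_image("scene").astype(float) for _ in range(4)],0).astype("uint8"); cv2.imwrite("pics/scene_avg.png",s)
print(proj("scene",[[.54,.1333,.107],[.5705,-.135,.145],[.5705,-.135,.07]]))
c,_=blobs("scene",s,(12,90,60),(30,255,255),(310,160,335,180)); print([ (cv2.minEnclosingCircle(k),cv2.boundingRect(k)) for k in c[:2]])
c,_=blobs("scene",s,(0,170,40),(6,255,255),(212,185,235,225)); print([ (cv2.minAreaRect(k),cv2.boundingRect(k)) for k in c[:2]])
# gripper yaw -> tool axes
print(cv2.Rodrigues(sensors.observe()["tool_rot"])[0].round(3))
a=cv2.resize(s[140:260,190:370],None,fx=4,fy=4,interpolation=2); cv2.imwrite("pics/c2.png",np.clip(a*1.8,0,255).astype("uint8"))
E
```

```text
red68 ((571.46044921875, -137.26318359375), (24.621402740478516, 24.34220314025879), 79.90950012207031)
red74 ((571.459228515625, -137.13644409179688), (23.4222469329834, 22.811717987060547), 80.75222778320312)
red80 ((571.6708984375, -137.23606872558594), (22.4547176361084, 21.642885208129883), 78.91101837158203)
wood ((571.52685546875, -134.73919677734375), (73.1915283203125, 82.62338256835938), 9.365046501159668)
arm ((584.678955078125, 143.69021606445312), (58.49775695800781, 17.21133041381836), 13.571843147277832)
[[322.70505543 169.60606368]
 [222.57538801 193.03894397]
 [225.60731591 214.29637661]]
[(((322.6216125488281, 170.8378448486328), 5.68382453918457), (317, 166, 12, 11))]
[(((222.70269775390625, 204.21621704101562), (25.646240234375, 10.52153491973877), 80.53767395019531), (217, 192, 13, 26))]
[[ 0.975 -0.222 -0.   ]
 [-0.222 -0.975 -0.   ]
 [-0.     0.    -1.   ]]
```

View pics/c2.png

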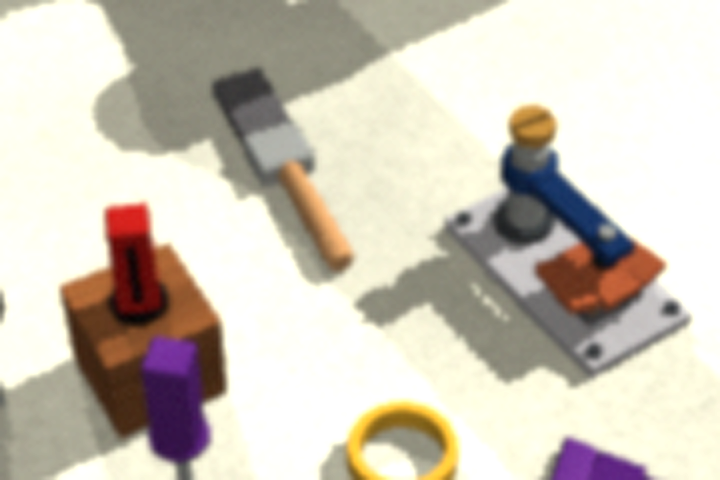

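The scene crop shows the small red driver seated in the stand, and the brass screw above the post with nothing around it. Positions: slot (0.540, 0.133), slot direction 97.5°; driver (0.5715, -0.137), faces at -10°. Clamp and stand dimensions are consistent with these. I'll move above the driver first.

Request:
send_rows:
  commands:
    - {"offset":[32.5,38,0],"roll":0,"claw":60}
    - {"offset":[32.5,38,0],"roll":0,"claw":60}
    - {"offset":[32.5,38,0],"roll":0,"claw":60}
    - {"offset":[32.5,38,0],"roll":0,"claw":60}
    - {"offset":[32.5,38,0],"roll":0,"claw":60}
    - {"offset":[32.5,38,0],"roll":0,"claw":60}
    - {"offset":[32.5,38,0],"roll":0,"claw":60}
    - {"offset":[32.5,38,0],"roll":0,"claw":60}
    - {"offset":[32.5,38,0],"roll":0,"claw":60}
    - {"offset":[32.5,38,0],"roll":0,"claw":60}
    - {"offset":[32.5,38,0],"roll":0,"claw":60}
    - {"offset":[32.5,38,0],"roll":0,"claw":60}
    - {"offset":[32.5,38,0],"roll":0,"claw":60}
    - {"offset":[32.5,38,0],"roll":0,"claw":60}
    - {"offset":[32.5,38,0],"roll":0,"claw":60}
    - {"offset":[32.5,38,0],"roll":0,"claw":60}
    - {"offset":[32.5,38,0],"roll":0,"claw":60}
    - {"offset":[32.5,38,0],"roll":0,"claw":60}

```text
time: 2.75
tcp_pos: [0.5691, -0.1403, 0.2505]
tool_rot: [-3.122, 0.351, -0.001]
wrist_force: [0.7, 1.2, 0.2]
gripper_width: 0.702
grip_force: 0.0
```

Request:
send_rows:
  commands:
    - {"offset":[0,0,0],"roll":10.7,"claw":60}
    - {"offset":[0,0,0],"roll":10.7,"claw":60}
    - {"offset":[0,0,0],"roll":10.7,"claw":60}
    - {"offset":[0,0,0],"roll":10.7,"claw":60}
    - {"offset":[0,0,0],"roll":10.7,"claw":60}
    - {"offset":[0,0,0],"roll":10.7,"claw":60}
    - {"offset":[0,0,0],"roll":10.7,"claw":60}
    - {"offset":[0,0,0],"roll":10.7,"claw":60}
    - {"offset":[0,0,0],"roll":1.6,"claw":60}
    - {"offset":[0,0,0],"roll":0,"claw":60}

```text
time: 4.0
tcp_pos: [0.5684, -0.1386, 0.2504]
tool_rot: [-2.023, 2.404, -0.0]
wrist_force: [-0.6, -0.7, 0.7]
gripper_width: 0.7
grip_force: 0.0
```

```bash
cat > go.py <<'E'
import sys; from h import *
# go.py x y z yaw_deg(tool x) : remaining move in tool axes (mm), roll deg
o=sensors.observe(); R=cv2.Rodrigues(o["tool_rot"])[0]; y=np.degrees(np.arctan2(R[1,0],R[0,0]))
a=list(map(float,sys.argv[1:5]))
print("t",round(o["time"],2),"tcp",o["tcp_pos"].round(4),"yaw",y.round(2),"tilt",R[:,2].round(4),"q",o["q"].round(3),"F",o["wrist_force"].round(2),"T",o["torque"].round(3),"w",round(o["gripper_width"]*85.4,1),o["grip_force"])
if a: print("offset",(R.T@(np.array(a[:3])-o["tcp_pos"])*1000).round(1),"roll",round((y-a[3]+180)%360-180,2))
E
python3 go.py .5715 -.1372 .25 -100
```

```text
t 4.0 tcp [ 0.5684 -0.1386  0.2504] yaw -99.83 tilt [ 2.e-04  0.e+00 -1.e+00] q [ 0.095  0.212 -0.192  0.    -1.167 -0.266] F [-0.59 -0.75  0.66] T [-0.037 -0.013 -0.017] w 59.8 0.0
offset [-1.9 -2.8  0.4] roll 0.17
```

Request:
send_rows:
  commands:
    - {"offset":[-1.9,-2.8,30],"roll":0,"claw":60}
    - {"offset":[0,0,30],"roll":0,"claw":60}
    - {"offset":[0,0,30],"roll":0,"claw":60}
    - {"offset":[0,0,25],"roll":0,"claw":60}
    - {"offset":[0,0,15],"roll":0,"claw":60}
    - {"offset":[0,0,10],"roll":0,"claw":60}
    - {"offset":[0,0,0],"roll":0,"claw":60}
    - {"offset":[0,0,0],"roll":0,"claw":20}
    - {"offset":[0,0,0],"roll":0,"claw":20}
    - {"offset":[0,0,0],"roll":0,"claw":20}
    - {"offset":[0,0,0],"roll":0,"claw":20}
    - {"offset":[0,0,0],"roll":0,"claw":20}
    - {"offset":[0,0,0],"roll":0,"claw":20}

```text
time: 5.62
tcp_pos: [0.5721, -0.1373, 0.1112]
tool_rot: [-2.019, 2.406, -0.002]
wrist_force: [-0.8, 0.6, 6.7]
gripper_width: 0.299
grip_force: 59.2
```

```bash
python3 go.py .5715 -.1372 .11 -100
```

```text
t 5.62 tcp [ 0.5721 -0.1373  0.1112] yaw -100.0 tilt [ 1.5e-03 -2.0e-04 -1.0e+00] q [ 0.097  0.343 -0.361  0.    -0.866 -0.272] F [-0.82  0.65  6.71] T [ 0.282  0.416 -0.021] w 25.5 59.21305596828461
offset [0.  0.6 1.2] roll -0.0
```

Request:
send_rows:
  commands:
    - {"offset":[0,0,-15],"roll":0,"claw":20}
    - {"offset":[0,0,-30],"roll":0,"claw":20}
    - {"offset":[0,0,-35],"roll":0,"claw":20}
    - {"offset":[0,0,-35],"roll":0,"claw":20}
    - {"offset":[0,0,-30],"roll":0,"claw":20}
    - {"offset":[0,0,-5],"roll":0,"claw":20}
    - {"offset":[0,0,0],"roll":0,"claw":20}
    - {"offset":[0,0,0],"roll":0,"claw":20}
    - {"offset":[0,0,0],"roll":0,"claw":20}

```text
time: 6.75
tcp_pos: [0.5711, -0.1372, 0.2592]
tool_rot: [2.018, -2.406, -0.002]
wrist_force: [0.7, -0.1, -0.9]
gripper_width: 0.3
grip_force: 59.0
```

```bash
python3 go.py .54 .1333 .26 -82.5; python3 - <<'E'
from h import *
o=sensors.observe();p=o["tcp_pos"]
s=np.mean([get_image("scene").astype(float) for _ in range(4)],0)
t=np.mean([get_image("top").astype(float) for _ in range(4)],0)
u=proj("scene",p-[0,0,.06])[0].astype(int);v=proj("top",p-[0,0,.07])[0].astype(int)
print(u,v,proj("scene",p-[0,0,.102]),proj("top",p-[0,0,.102]))
f=lambda a,c:cv2.resize(a[c[1]-50:c[1]+50,c[0]-40:c[0]+40],None,fx=5,fy=5,interpolation=2)
cv2.imwrite("pics/c3.png",np.clip(np.hstack([f(s,u),f(t,v)])*2,0,255).astype("uint8"))
E
```

```text
t 6.75 tcp [ 0.5711 -0.1372  0.2592] yaw -100.03 tilt [-0.0019  0.     -1.    ] q [ 0.097  0.211 -0.173 -0.    -1.189 -0.272] F [ 0.75 -0.14 -0.91] T [-0.007  0.021 -0.012] w 25.7 59.04801964759827
offset [-261.    77.7   -0.8] roll -17.53
[219 176] [360 206] [[221.18665279 189.77699285]] [[356.50072978 207.90248353]]
```

View pics/c3.png

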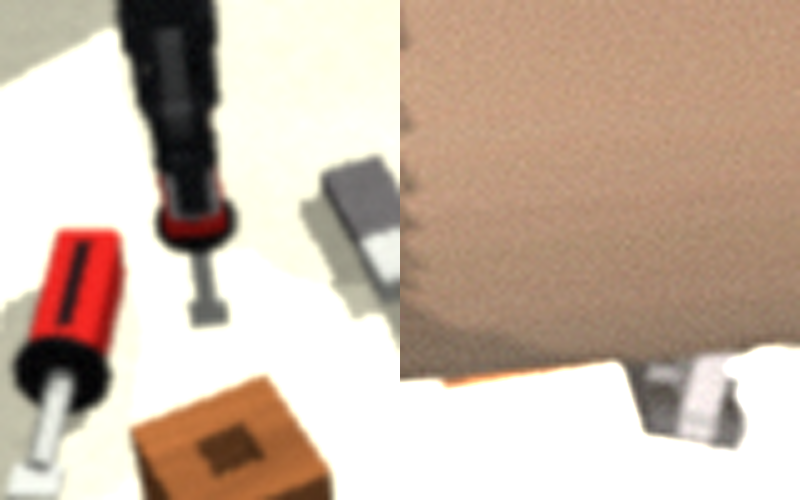

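The scene half of the crop shows the driver held upright with its blade's full width (about 8 px) facing the camera, so the blade runs along 80°. The free stand mouth is at crop (231,447), about pixel (225,215). I'll move over the screw and turn +17.5°.

Request:
send_rows:
  commands:
    - {"offset":[-20,6,0],"roll":0,"claw":20}
    - {"offset":[-45,13.5,0],"roll":0,"claw":20}
    - {"offset":[-45,13.5,0],"roll":0,"claw":20}
    - {"offset":[-45,13.5,0],"roll":0,"claw":20}
    - {"offset":[-45,13.5,0],"roll":0,"claw":20}
    - {"offset":[-41,12,0],"roll":0,"claw":20}
    - {"offset":[-20,5.7,0],"roll":0,"claw":20}
    - {"offset":[0,0,0],"roll":-8.8,"claw":20}
    - {"offset":[0,0,0],"roll":-8.7,"claw":20}
    - {"offset":[0,0,0],"roll":0,"claw":20}
    - {"offset":[0,0,0],"roll":0,"claw":20}

```text
time: 8.52
tcp_pos: [0.5405, 0.133, 0.2603]
tool_rot: [2.358, -2.076, 0.0]
wrist_force: [-0.1, -0.3, -1.9]
gripper_width: 0.299
grip_force: 59.0
```

```bash
python3 go.py .54 .1333 .22 -82.5; python3 - <<'E'
from h import *
p=sensors.observe()["tcp_pos"]
s=np.mean([get_image("scene").astype(float) for _ in range(4)],0).astype("uint8")
cv2.imwrite("pics/scene_mouth.png",s)
g=s[...,2].astype(float)
c=np.array([225,215]); w=g[c[1]-22:c[1]+22,c[0]-24:c[0]+24]
hsv=cv2.cvtColor(s,cv2.COLOR_BGR2HSV)
print(hsv[215,225],hsv[209,224],hsv[215,217])
# mouth: dark region inside top face
for th in(50,60,70):
    cs,_=blobs("scene",s,(0,60,0),(25,255,th),(214,206,237,225),15)
    for k in cs[:2]:
        M=cv2.moments(k); print(th,cv2.contourArea(k),cv2.boundingRect(k),plane("scene",[[M["m10"]/M["m00"],M["m01"]/M["m00"]]],.07).round(4))
print("tip",proj("scene",p-[0,0,.102]),"slot",proj("scene",[.54,.1333,.107]))
q=proj("scene",p-[0,0,.12])[0].astype(int)
f=lambda a,c,h,k:cv2.resize(a[c[1]-h:c[1]+h,c[0]-h:c[0]+h],None,fx=k,fy=k,interpolation=2)
print(q)
cv2.imwrite("pics/c4.png",np.clip(np.hstack([f(s,q,25,8),f(s,c,25,8)])*1.8,0,255).astype("uint8"))
E
```

```text
t 8.53 tcp [0.5405 0.133  0.2603] yaw -82.73 tilt [ 0. -0. -1.] q [ 0.593  0.158 -0.237  0.    -1.176 -0.466] F [-0.08 -0.3  -1.91] T [-0.036 -0.043 -0.022] w 25.5 59.00048017501831
offset [-0.4  0.4 40.3] roll -0.23
[ 12 176  45] [ 12 174  69] [ 13 173  56]
50 72.5 (219, 211, 15, 10) [[ 0.5739 -0.1365  0.07  ]]
60 281.5 (214, 209, 23, 16) [[ 0.5788 -0.1376  0.07  ]]
70 317.0 (214, 208, 23, 17) [[ 0.5771 -0.1375  0.07  ]]
tip [[324.08666174 154.53841793]] slot [[322.70505543 169.60606368]]
[323 159]
```

View pics/c4.png

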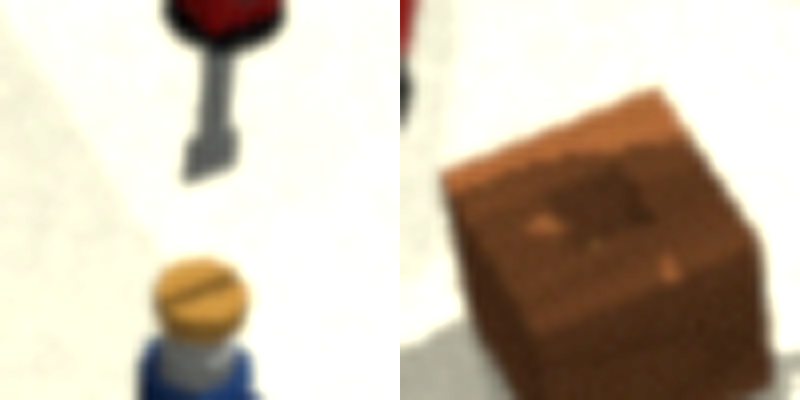

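The crop shows the blade edge centred at pixel (324.4,155.4) and the head centre at (323.3,170.2). Both are within 1 px of prediction and with similar bias, and the blade is parallel to the slot. Descending.

Request:
send_rows:
  commands:
    - {"offset":[-0.4,0.4,15],"roll":-0.2,"claw":20}
    - {"offset":[0,0,20],"roll":0,"claw":20}
    - {"offset":[0,0,10],"roll":0,"claw":20}
    - {"offset":[0,0,3],"roll":0,"claw":20}
    - {"offset":[0,0,0],"roll":0,"claw":20}
    - {"offset":[0,0,0],"roll":0,"claw":20}

```text
time: 9.48
tcp_pos: [0.5403, 0.1338, 0.2129]
tool_rot: [-2.365, 2.067, -0.001]
wrist_force: [-0.1, -0.2, -1.2]
gripper_width: 0.294
grip_force: 59.0
```

```bash
python3 go.py .54 .1333 .206 -82.5
```

```text
t 9.47 tcp [0.5403 0.1338 0.2129] yaw -82.32 tilt [ 9.e-04  4.e-04 -1.e+00] q [ 0.595  0.193 -0.307  0.    -1.07  -0.461] F [-0.06 -0.2  -1.23] T [ 0.01  -0.01   0.028] w 25.1 59.01766061782837
offset [0.4 0.4 6.9] roll 0.18
```

Request:
send_rows:
  commands:
    - {"offset":[0,0,1.5],"roll":0,"claw":20}
    - {"offset":[0,0,1.5],"roll":0,"claw":20}
    - {"offset":[0,0,1.5],"roll":0,"claw":20}
    - {"offset":[0,0,1.5],"roll":0,"claw":20}
    - {"offset":[0,0,0],"roll":0,"claw":20}
    - {"offset":[0,0,0],"roll":0,"claw":20}

```text
time: 10.22
tcp_pos: [0.54, 0.1336, 0.2063]
tool_rot: [-2.365, 2.068, -0.0]
wrist_force: [0.4, 0.4, -1.7]
gripper_width: 0.3
grip_force: 59.0
```

```bash
python3 go.py .54 .1333 .206 -82.5
```

```text
t 10.22 tcp [0.54   0.1336 0.2063] yaw -82.32 tilt [ 1.e-04  0.e+00 -1.e+00] q [ 0.595  0.198 -0.316  0.    -1.057 -0.461] F [ 0.41  0.45 -1.68] T [ 0.047 -0.01  -0.02 ] w 25.6 59.01790201663971
offset [0.3 0.1 0.3] roll 0.18
```

At 0.2063 there is no contact force, so the blade is about 3 mm inside the slot. Continuing.

Request:
send_rows:
  commands:
    - {"offset":[0,0,1.5],"roll":0,"claw":20}
    - {"offset":[0,0,1.5],"roll":0,"claw":20}
    - {"offset":[0,0,1],"roll":0,"claw":20}
    - {"offset":[0,0,0],"roll":0,"claw":20}
    - {"offset":[0,0,0],"roll":0,"claw":20}

```text
time: 10.85
tcp_pos: [0.54, 0.1336, 0.2026]
tool_rot: [-2.365, 2.067, -0.0]
wrist_force: [-1.6, 0.2, 1.6]
gripper_width: 0.296
grip_force: 59.5
```

```bash
python3 go.py .54 .1333 .198 -82.5
```

```text
t 10.85 tcp [0.54   0.1336 0.2026] yaw -82.32 tilt [ 3.e-04  1.e-04 -1.e+00] q [ 0.595  0.201 -0.321  0.    -1.048 -0.461] F [-1.64  0.19  1.65] T [-0.038  0.502 -0.04 ] w 25.3 59.4645220041275
offset [0.3 0.1 4.6] roll 0.18
```

Request:
send_rows:
  commands:
    - {"offset":[0,0,1.5],"roll":0,"claw":20}
    - {"offset":[0,0,1.5],"roll":0,"claw":20}
    - {"offset":[0,0,1],"roll":0,"claw":20}
    - {"offset":[0,0,0],"roll":0,"claw":20}
    - {"offset":[0,0,0],"roll":0,"claw":20}

```text
time: 11.48
tcp_pos: [0.5401, 0.1336, 0.1989]
tool_rot: [-2.365, 2.067, -0.001]
wrist_force: [-3.7, -0.1, 7.4]
gripper_width: 0.296
grip_force: 60.1
```

```bash
python3 go.py .54 .1333 .198 -82.5
```

```text
t 11.47 tcp [0.5401 0.1336 0.1989] yaw -82.31 tilt [ 6.e-04  0.e+00 -1.e+00] q [ 0.595  0.205 -0.326  0.    -1.039 -0.461] F [-3.66 -0.09  7.39] T [-0.095  1.374  0.06 ] w 25.3 60.130632519721985
offset [0.3 0.2 0.9] roll 0.19
```

The blade is seated: Fz rises about 1.55 N/mm from z≈0.203, so it is pushed in about 4 mm. A small side force of -3.7 N in x suggests shifting slightly toward -x, then starting to turn.

```bash
cat > lg.py <<'E'
from h import *
L=[]
for _ in range(6):
    get_image("top"); o=sensors.observe(); R=cv2.Rodrigues(o["tool_rot"])[0]
    L.append(np.r_[o["tcp_pos"]*1000,np.degrees(np.arctan2(R[1,0],R[0,0])),o["wrist_force"],o["torque"]])
m=np.mean(L,0); s=f"t {o['time']:.2f} tcp {m[:3].round(1)} yaw {m[3]:.2f} F {m[4:7].round(1)} T {m[7:].round(3)} sdTz {np.std(L,0)[-1]:.3f} q6 {o['q'][5]:.2f}"
print(s); open("log.txt","a").write(s+"\n")
E
python3 lg.py
```

```text
t 11.78 tcp [540.1 133.6 198.9] yaw -82.31 F [-3.1  0.1  7.5] T [-0.102  1.289 -0.005] sdTz 0.034 q6 -0.46
```

Request:
send_rows:
  commands:
    - {"offset":[0,0.5,0],"roll":0,"claw":20}
    - {"offset":[0,0,0],"roll":3,"claw":20}
    - {"offset":[0,0,0],"roll":3,"claw":20}
    - {"offset":[0,0,0],"roll":2,"claw":20}
    - {"offset":[0,0,0],"roll":0,"claw":20}

```text
time: 12.4
tcp_pos: [0.5401, 0.1338, 0.1991]
tool_rot: [-2.214, 2.227, -0.001]
wrist_force: [-1.8, -0.6, 6.9]
gripper_width: 0.298
grip_force: 60.1
```

```bash
python3 lg.py
```

```text
t 12.70 tcp [540.1 133.8 199.1] yaw -90.29 F [-1.6  0.1  7. ] T [0.003 0.786 0.097] sdTz 0.031 q6 -0.60
```

Request:
send_rows:
  commands:
    - {"offset":[0,0,0],"roll":2,"claw":20}
    - {"offset":[0,0,0],"roll":2,"claw":20}
    - {"offset":[0,0,0],"roll":0,"claw":20}

```text
time: 13.08
tcp_pos: [0.5401, 0.1338, 0.1991]
tool_rot: [-2.135, 2.302, -0.001]
wrist_force: [-1.8, -0.4, 7.6]
gripper_width: 0.296
grip_force: 60.1
```

```bash
python3 lg.py
```

```text
t 13.38 tcp [540.1 133.8 199.1] yaw -94.29 F [-1.8 -0.   7.3] T [0.012 0.797 0.143] sdTz 0.014 q6 -0.67
```

Request:
send_rows:
  commands:
    - {"offset":[0,0,0],"roll":2,"claw":20}
    - {"offset":[0,0,0],"roll":2,"claw":20}
    - {"offset":[0,0,0],"roll":0,"claw":20}

```text
time: 13.75
tcp_pos: [0.54, 0.1338, 0.1991]
tool_rot: [-2.054, 2.376, -0.001]
wrist_force: [-1.0, 0.4, 7.6]
gripper_width: 0.298
grip_force: 60.1
```

```bash
python3 lg.py
```

```text
t 14.05 tcp [540.1 133.8 199.1] yaw -98.29 F [-1.4 -0.2  7.2] T [-0.011  0.796  0.153] sdTz 0.025 q6 -0.74
```

Request:
send_rows:
  commands:
    - {"offset":[0,0,0],"roll":2,"claw":20}
    - {"offset":[0,0,0],"roll":2,"claw":20}
    - {"offset":[0,0,0],"roll":0,"claw":20}

```text
time: 14.42
tcp_pos: [0.54, 0.1338, 0.1991]
tool_rot: [-1.969, 2.446, -0.001]
wrist_force: [-2.4, 0.1, 6.5]
gripper_width: 0.301
grip_force: 60.1
```

```bash
python3 lg.py
```

```text
t 14.72 tcp [540.1 133.8 199.1] yaw -102.29 F [-1.7 -0.1  7. ] T [0.007 0.838 0.143] sdTz 0.027 q6 -0.81
```

Request:
send_rows:
  commands:
    - {"offset":[0,0,0],"roll":2,"claw":20}
    - {"offset":[0,0,0],"roll":2,"claw":20}
    - {"offset":[0,0,0],"roll":0,"claw":20}

```text
time: 15.1
tcp_pos: [0.54, 0.1338, 0.1991]
tool_rot: [-1.883, 2.513, -0.001]
wrist_force: [-2.1, 0.8, 7.6]
gripper_width: 0.293
grip_force: 60.1
```

```bash
python3 lg.py
```

```text
t 15.40 tcp [540.1 133.8 199.1] yaw -106.29 F [-1.7  0.2  6.8] T [0.009 0.84  0.157] sdTz 0.039 q6 -0.88
```

Request:
send_rows:
  commands:
    - {"offset":[0,0,0],"roll":2,"claw":20}
    - {"offset":[0,0,0],"roll":2,"claw":20}
    - {"offset":[0,0,0],"roll":0,"claw":20}

```text
time: 15.78
tcp_pos: [0.5401, 0.1338, 0.1991]
tool_rot: [-1.794, 2.577, -0.001]
wrist_force: [-1.9, 0.2, 7.1]
gripper_width: 0.298
grip_force: 60.1
```

```bash
python3 lg.py
```

```text
t 16.07 tcp [540.  133.8 199.1] yaw -110.29 F [-1.5 -0.1  7.3] T [0.035 0.812 0.145] sdTz 0.016 q6 -0.95
```

Request:
send_rows:
  commands:
    - {"offset":[0,0,0],"roll":2,"claw":20}
    - {"offset":[0,0,0],"roll":2,"claw":20}
    - {"offset":[0,0,0],"roll":0,"claw":20}

```text
time: 16.45
tcp_pos: [0.54, 0.1338, 0.1991]
tool_rot: [-1.703, 2.638, -0.001]
wrist_force: [-2.0, -0.1, 7.0]
gripper_width: 0.299
grip_force: 60.1
```

```bash
python3 lg.py
```

```text
t 16.75 tcp [540.1 133.8 199.1] yaw -114.29 F [-1.6  0.   7.1] T [0.035 0.828 0.134] sdTz 0.032 q6 -1.02
```

Request:
send_rows:
  commands:
    - {"offset":[0,0,0],"roll":2,"claw":20}
    - {"offset":[0,0,0],"roll":2,"claw":20}
    - {"offset":[0,0,0],"roll":0,"claw":20}

```text
time: 17.12
tcp_pos: [0.54, 0.1338, 0.1991]
tool_rot: [-1.61, 2.696, -0.001]
wrist_force: [-0.8, -0.1, 7.1]
gripper_width: 0.297
grip_force: 60.1
```

```bash
python3 lg.py
```

```text
t 17.43 tcp [540.1 133.8 199.1] yaw -118.29 F [-1.7  0.   7.2] T [0.025 0.829 0.138] sdTz 0.029 q6 -1.09
```

Request:
send_rows:
  commands:
    - {"offset":[0,0,0],"roll":2,"claw":20}
    - {"offset":[0,0,0],"roll":2,"claw":20}
    - {"offset":[0,0,0],"roll":0,"claw":20}

```text
time: 17.8
tcp_pos: [0.5401, 0.1338, 0.1991]
tool_rot: [-1.515, 2.75, -0.001]
wrist_force: [-2.3, 0.1, 7.5]
gripper_width: 0.292
grip_force: 60.1
```

```bash
python3 lg.py
```

```text
t 18.10 tcp [540.1 133.8 199.1] yaw -122.29 F [-2.   0.3  7. ] T [0.033 0.8   0.125] sdTz 0.026 q6 -1.16
```

Request:
send_rows:
  commands:
    - {"offset":[0,0,0],"roll":2,"claw":20}
    - {"offset":[0,0,0],"roll":2,"claw":20}
    - {"offset":[0,0,0],"roll":0,"claw":20}

```text
time: 18.48
tcp_pos: [0.5401, 0.1338, 0.1991]
tool_rot: [-1.418, 2.802, -0.001]
wrist_force: [-1.9, -0.5, 7.2]
gripper_width: 0.296
grip_force: 60.1
```

```bash
python3 lg.py
```

```text
t 18.77 tcp [540.1 133.8 199.1] yaw -126.29 F [-2.   0.1  7.2] T [0.047 0.806 0.15 ] sdTz 0.024 q6 -1.23
```

Request:
send_rows:
  commands:
    - {"offset":[0,0,0],"roll":2,"claw":20}
    - {"offset":[0,0,0],"roll":2,"claw":20}
    - {"offset":[0,0,0],"roll":0,"claw":20}

```text
time: 19.15
tcp_pos: [0.5401, 0.1338, 0.1991]
tool_rot: [-1.319, 2.849, -0.0]
wrist_force: [-1.7, 0.8, 7.4]
gripper_width: 0.297
grip_force: 60.1
```

```bash
python3 lg.py
```

```text
t 19.45 tcp [540.1 133.8 199.1] yaw -130.29 F [-1.9  0.2  7. ] T [0.036 0.813 0.142] sdTz 0.018 q6 -1.30
```

Request:
send_rows:
  commands:
    - {"offset":[0,0,0],"roll":2,"claw":20}
    - {"offset":[0,0,0],"roll":2,"claw":20}
    - {"offset":[0,0,0],"roll":0,"claw":20}

```text
time: 19.82
tcp_pos: [0.5401, 0.1338, 0.1991]
tool_rot: [-1.219, 2.894, -0.0]
wrist_force: [-2.3, -0.1, 7.3]
gripper_width: 0.296
grip_force: 60.1
```

```bash
python3 lg.py
```

```text
t 20.12 tcp [540.1 133.8 199.1] yaw -134.29 F [-1.8  0.3  7. ] T [0.059 0.784 0.18 ] sdTz 0.025 q6 -1.37
```

Request:
send_rows:
  commands:
    - {"offset":[0,0,0],"roll":2,"claw":20}
    - {"offset":[0,0,0],"roll":2,"claw":20}
    - {"offset":[0,0,0],"roll":0,"claw":20}

```text
time: 20.5
tcp_pos: [0.5401, 0.1338, 0.1991]
tool_rot: [-1.117, 2.934, -0.0]
wrist_force: [-2.4, -0.0, 7.2]
gripper_width: 0.297
grip_force: 60.1
```

```bash
python3 lg.py
```

```text
t 20.80 tcp [540.1 133.8 199.1] yaw -138.28 F [-1.8  0.2  7.1] T [0.024 0.803 0.181] sdTz 0.039 q6 -1.44
```

Request:
send_rows:
  commands:
    - {"offset":[0,0,0],"roll":2,"claw":20}
    - {"offset":[0,0,0],"roll":1,"claw":20}
    - {"offset":[0,0,0],"roll":0,"claw":20}

```text
time: 21.18
tcp_pos: [0.5401, 0.1338, 0.1991]
tool_rot: [-1.04, 2.963, -0.0]
wrist_force: [-1.6, -0.4, 7.3]
gripper_width: 0.298
grip_force: 60.1
```

```bash
python3 lg.py; python3 lg.py
```

```text
t 21.48 tcp [540.1 133.8 199.1] yaw -141.28 F [-2.   0.1  7.2] T [0.017 0.788 0.217] sdTz 0.039 q6 -1.49
t 21.77 tcp [540.1 133.8 199.1] yaw -141.28 F [-1.8 -0.1  6.9] T [0.029 0.8   0.217] sdTz 0.031 q6 -1.49
```

Request:
send_rows:
  commands:
    - {"offset":[0,0,0],"roll":1.2,"claw":20}
    - {"offset":[0,0,0],"roll":1,"claw":20}
    - {"offset":[0,0,0],"roll":0,"claw":20}

```text
time: 22.15
tcp_pos: [0.5401, 0.1338, 0.1991]
tool_rot: [-0.984, 2.982, -0.0]
wrist_force: [-2.8, -0.3, 7.0]
gripper_width: 0.297
grip_force: 60.1
```

```bash
python3 lg.py; python3 lg.py; python3 lg.py
```

```text
t 22.45 tcp [540.1 133.8 199.1] yaw -143.48 F [-1.9  0.5  7.1] T [0.032 0.785 0.229] sdTz 0.018 q6 -1.53
t 22.75 tcp [540.1 133.8 199.1] yaw -143.48 F [-1.8  0.   6.9] T [0.042 0.792 0.205] sdTz 0.031 q6 -1.53
t 23.05 tcp [540.1 133.8 199.1] yaw -143.48 F [-1.7 -0.1  7.1] T [0.035 0.788 0.217] sdTz 0.033 q6 -1.53
```

Request:
send_rows:
  commands:
    - {"offset":[0,0,0],"roll":1.3,"claw":20}
    - {"offset":[0,0,0],"roll":0,"claw":20}
    - {"offset":[0,0,0],"roll":0,"claw":20}

```text
time: 23.42
tcp_pos: [0.5401, 0.1338, 0.1991]
tool_rot: [-0.95, 2.993, -0.0]
wrist_force: [-2.1, 0.2, 6.8]
gripper_width: 0.298
grip_force: 60.1
```

```bash
python3 lg.py; python3 lg.py; python3 lg.py
```

```text
t 23.73 tcp [540.1 133.8 199.1] yaw -144.78 F [-1.9  0.3  7. ] T [0.026 0.8   0.228] sdTz 0.015 q6 -1.55
t 24.02 tcp [540.1 133.8 199.1] yaw -144.78 F [-1.4 -0.   7.4] T [0.021 0.807 0.211] sdTz 0.023 q6 -1.55
t 24.32 tcp [540.1 133.8 199.1] yaw -144.78 F [-1.8 -0.1  7.2] T [0.013 0.77  0.207] sdTz 0.017 q6 -1.55
```

Request:
send_rows:
  commands:
    - {"offset":[0,0,0],"roll":1.2,"claw":20}
    - {"offset":[0,0,0],"roll":0,"claw":20}

```text
time: 24.58
tcp_pos: [0.5401, 0.1338, 0.1991]
tool_rot: [-0.918, 3.003, -0.0]
wrist_force: [-2.4, -0.0, 7.8]
gripper_width: 0.297
grip_force: 60.1
```

```bash
python3 lg.py; python3 lg.py; python3 lg.py
```

```text
t 24.88 tcp [540.1 133.8 199.1] yaw -145.98 F [-1.9 -0.1  7.2] T [0.029 0.79  0.246] sdTz 0.030 q6 -1.57
t 25.18 tcp [540.1 133.8 199.1] yaw -145.98 F [-1.6 -0.1  7.2] T [0.027 0.777 0.235] sdTz 0.022 q6 -1.57
t 25.48 tcp [540.1 133.8 199.1] yaw -145.98 F [-1.7  0.2  7.2] T [0.046 0.784 0.223] sdTz 0.024 q6 -1.57
```

The moment is now 0.235, a rise of 0.092 N m or about 9 N. Next: back off within the slot play, then lift.

Request:
send_rows:
  commands:
    - {"offset":[0,0,0],"roll":-3,"claw":20}
    - {"offset":[0,0,0],"roll":-3,"claw":20}
    - {"offset":[0,0,0],"roll":0,"claw":20}

```text
time: 25.85
tcp_pos: [0.5402, 0.1338, 0.1992]
tool_rot: [-1.075, 2.95, -0.0]
wrist_force: [-1.9, 0.1, 7.8]
gripper_width: 0.299
grip_force: 60.1
```

```bash
python3 lg.py
```

```text
t 26.15 tcp [540.2 133.8 199.2] yaw -140.00 F [-1.1  0.2  7.1] T [ 0.011  0.613 -0.011] sdTz 0.027 q6 -1.47
```

Request:
send_rows:
  commands:
    - {"offset":[0,0,-2],"roll":0,"claw":20}
    - {"offset":[0,0,-3],"roll":0,"claw":20}
    - {"offset":[0,0,-4],"roll":0,"claw":20}
    - {"offset":[0,0,-6],"roll":0,"claw":20}
    - {"offset":[0,0,-15],"roll":0,"claw":20}
    - {"offset":[0,0,-20],"roll":0,"claw":20}
    - {"offset":[0,0,-10],"roll":0,"claw":20}
    - {"offset":[0,0,0],"roll":0,"claw":20}

```text
time: 27.15
tcp_pos: [0.5398, 0.1338, 0.2593]
tool_rot: [-1.073, 2.951, 0.001]
wrist_force: [-0.8, -0.6, -1.8]
gripper_width: 0.293
grip_force: 58.9
```

```bash
python3 go.py .5718 -.1372 .259 -100
```

```text
t 27.15 tcp [0.5398 0.1338 0.2593] yaw -140.02 tilt [ 0.0015  0.001  -1.    ] q [ 0.595  0.157 -0.241  0.    -1.171 -1.468] F [-0.78 -0.56 -1.81] T [-0.013 -0.012 -0.054] w 25.0 58.922531604766846
offset [ 149.6 -228.2    0. ] roll -40.02
```

Request:
send_rows:
  commands:
    - {"offset":[10,-15,0],"roll":0,"claw":20}
    - {"offset":[25,-38,0],"roll":0,"claw":20}
    - {"offset":[25,-38,0],"roll":0,"claw":20}
    - {"offset":[25,-38,0],"roll":0,"claw":20}
    - {"offset":[25,-38,0],"roll":0,"claw":20}
    - {"offset":[25,-38,0],"roll":0,"claw":20}
    - {"offset":[14.6,-23.2,0],"roll":0,"claw":20}
    - {"offset":[0,0,0],"roll":-10,"claw":20}
    - {"offset":[0,0,0],"roll":-10,"claw":20}
    - {"offset":[0,0,0],"roll":-10,"claw":20}
    - {"offset":[0,0,0],"roll":-10,"claw":20}
    - {"offset":[0,0,0],"roll":0,"claw":20}
    - {"offset":[0,0,0],"roll":0,"claw":20}

```text
time: 28.78
tcp_pos: [0.5711, -0.1378, 0.2579]
tool_rot: [2.014, -2.411, -0.001]
wrist_force: [-1.0, -0.6, -0.9]
gripper_width: 0.299
grip_force: 59.3
```

```bash
python3 go.py .5718 -.1372 .112 -100; python3 - <<'E'
from h import *
p=sensors.observe()["tcp_pos"]
s=np.mean([get_image("scene").astype(float) for _ in range(4)],0)
t=np.mean([get_image("top").astype(float) for _ in range(4)],0)
a=cv2.resize(s[140:260,190:290],None,fx=4,fy=4,interpolation=2)
b=cv2.resize(t[155:260,165:255],None,fx=4,fy=4,interpolation=2); b=cv2.copyMakeBorder(b,0,a.shape[0]-b.shape[0],0,0,0)
cv2.imwrite("pics/c5.png",np.clip(np.hstack([a,b])*1.8,0,255).astype("uint8"))
print(proj("scene",p-[0,0,.102]))
E
```

```text
t 28.77 tcp [ 0.5711 -0.1378  0.2579] yaw -100.26 tilt [-8.e-04 -0.e+00 -1.e+00] q [ 0.096  0.211 -0.175 -0.    -1.185 -0.275] F [-1.   -0.58 -0.95] T [-0.023  0.029 -0.062] w 25.5 59.27390277385712
offset [ -0.7  -0.7 145.9] roll -0.26
[[221.00322554 190.24481519]]
```

View pics/c5.png

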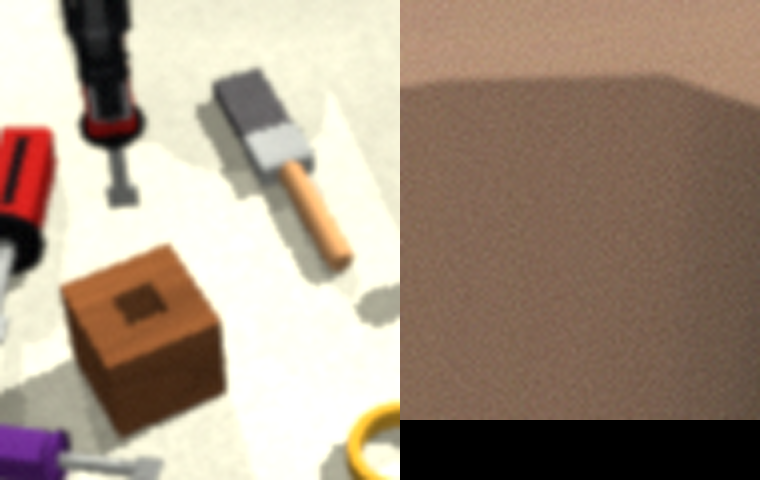

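```bash
python3 - <<'E'
from h import *
s=get_image("scene"); cv2.imwrite("pics/scene_now.png",s)
ims=[cv2.imread(f"pics/{n}.png") for n in("scene0","scene_avg","scene_mouth")]+[s]
for i in ims:
    c,_=blobs("scene",i,(125,80,20),(160,255,255),(150,150,400,320)); print([cv2.boundingRect(k) for k in c[:3]])
cv2.imwrite("pics/c6.png",np.vstack([np.hstack([np.clip(cv2.resize(i[150:300,140:340],None,fx=1.9,fy=1.9)*1.8,0,255).astype("uint8") for i in ims[a:a+2]]) for a in(0,2)]))
E
```

```text
[(327, 250, 32, 26), (225, 224, 17, 32)]
[(327, 250, 32, 25), (225, 224, 17, 32)]
[(327, 250, 32, 25), (174, 246, 33, 16)]
[(327, 250, 32, 25), (175, 245, 32, 17)]
```

View pics/c6.png

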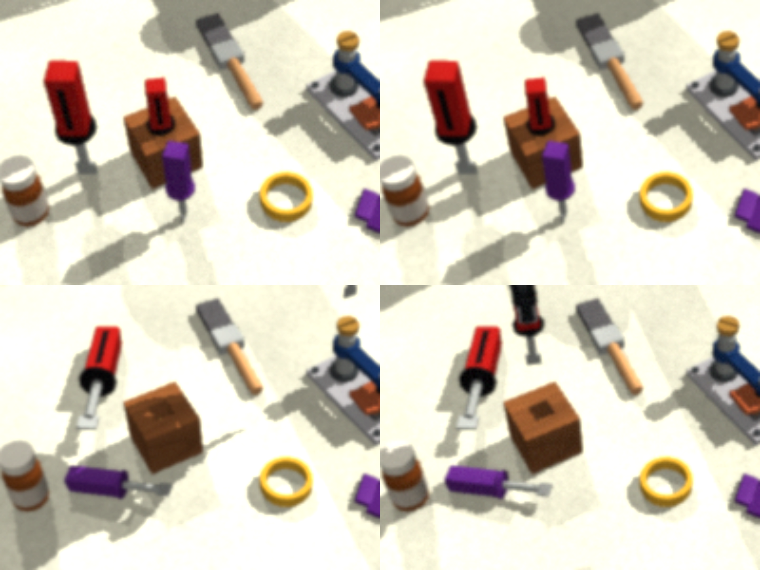

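Both free-standing look-alikes (purple and big red, balanced on their blades) are lying down. They were already down at t≈8.5 s. No contact force was measured, and I'll leave them alone. The stand mouth is at pixel (225,215.7), which matches the planned spot, so I'll insert now.

Request:
send_rows:
  commands:
    - {"offset":[-0.7,-0.7,20],"roll":0,"claw":20}
    - {"offset":[0,0,35],"roll":0,"claw":20}
    - {"offset":[0,0,25],"roll":0,"claw":20}
    - {"offset":[0,0,15],"roll":0,"claw":20}
    - {"offset":[0,0,15],"roll":0,"claw":20}
    - {"offset":[0,0,15],"roll":0,"claw":20}
    - {"offset":[0,0,10],"roll":0,"claw":20}
    - {"offset":[0,0,5],"roll":0,"claw":20}
    - {"offset":[0,0,2],"roll":0,"claw":20}
    - {"offset":[0,0,0],"roll":0,"claw":20}

```text
time: 30.48
tcp_pos: [0.5725, -0.1369, 0.1166]
tool_rot: [-2.019, 2.407, -0.001]
wrist_force: [0.3, -0.4, -1.0]
gripper_width: 0.297
grip_force: 59.3
```

```bash
python3 go.py .5718 -.1372 .111 -100
```

```text
t 30.48 tcp [ 0.5725 -0.1369  0.1166] yaw -100.02 tilt [ 5.e-04 -0.e+00 -1.e+00] q [ 0.097  0.337 -0.354  0.    -0.879 -0.272] F [ 0.33 -0.36 -0.98] T [ 0.038 -0.014  0.002] w 25.3 59.27963733673096
offset [0.4 0.6 5.6] roll -0.02
```

Request:
send_rows:
  commands:
    - {"offset":[0,0,1.5],"roll":0,"claw":20}
    - {"offset":[0,0,1.5],"roll":0,"claw":20}
    - {"offset":[0,0,1.5],"roll":0,"claw":20}
    - {"offset":[0,0,0],"roll":0,"claw":20}
    - {"offset":[0,0,0],"roll":0,"claw":20}

```text
time: 31.1
tcp_pos: [0.5723, -0.1369, 0.1118]
tool_rot: [-2.019, 2.407, -0.0]
wrist_force: [0.0, -0.5, -1.5]
gripper_width: 0.297
grip_force: 59.3
```

```bash
python3 go.py .5718 -.1372 .111 -100
```

```text
t 31.1 tcp [ 0.5723 -0.1369  0.1118] yaw -100.02 tilt [ 0. -0. -1.] q [ 0.097  0.343 -0.359  0.    -0.869 -0.272] F [ 0.04 -0.49 -1.51] T [0.005 0.046 0.001] w 25.4 59.27948534488678
offset [0.4 0.4 0.8] roll -0.02
```

Request:
send_rows:
  commands:
    - {"offset":[0,0,0.8],"roll":0,"claw":20}
    - {"offset":[0,0,0],"roll":0,"claw":20}
    - {"offset":[0,0,0],"roll":0,"claw":20}

```text
time: 31.48
tcp_pos: [0.5724, -0.1369, 0.1113]
tool_rot: [-2.019, 2.407, -0.0]
wrist_force: [-0.4, 0.7, 2.5]
gripper_width: 0.295
grip_force: 59.4
```

```bash
python3 go.py .5718 -.1372 .111 -100
```

```text
t 31.48 tcp [ 0.5724 -0.1369  0.1113] yaw -100.02 tilt [ 4.e-04 -1.e-04 -1.e+00] q [ 0.097  0.343 -0.36   0.    -0.867 -0.272] F [-0.4   0.66  2.55] T [ 0.16   0.401 -0.025] w 25.2 59.433943033218384
offset [0.4 0.5 0.3] roll -0.02
```

The collar rests on the stand (Fz turned positive). Opening gently, rising, and backing away.

Request:
send_rows:
  commands:
    - {"offset":[0,0,0],"roll":0,"claw":35}
    - {"offset":[0,0,0],"roll":0,"claw":50}
    - {"offset":[0,0,0],"roll":0,"claw":60}
    - {"offset":[0,0,0],"roll":0,"claw":60}
    - {"offset":[0,0,0],"roll":0,"claw":60}
    - {"offset":[0,0,-10],"roll":0,"claw":60}
    - {"offset":[0,0,-30],"roll":0,"claw":60}
    - {"offset":[0,0,-40],"roll":0,"claw":60}
    - {"offset":[0,0,-40],"roll":0,"claw":60}
    - {"offset":[0,0,-30],"roll":0,"claw":60}
    - {"offset":[0,50,0],"roll":0,"claw":60}
    - {"offset":[0,50,0],"roll":0,"claw":60}
    - {"offset":[0,20,0],"roll":0,"claw":60}
    - {"offset":[0,0,0],"roll":0,"claw":60}
    - {"offset":[0,0,0],"roll":0,"claw":60}

```text
time: 33.35
tcp_pos: [0.4551, -0.116, 0.2615]
tool_rot: [-2.019, 2.406, -0.001]
wrist_force: [0.4, -0.1, -0.1]
gripper_width: 0.704
grip_force: 0.0
```

```bash
python3 go.py .5718 -.1372 .111 -100; python3 - <<'E'
from h import *
s=get_image("scene")
a=cv2.resize(s[130:270,180:380],None,fx=4,fy=4,interpolation=2)
cv2.imwrite("pics/c7.png",np.clip(a*1.8,0,255).astype("uint8"))
E
```

```text
t 33.35 tcp [ 0.4551 -0.116   0.2615] yaw -100.01 tilt [ 1.1e-03 -1.0e-04 -1.0e+00] q [ 0.171  0.005 -0.405  0.    -1.16  -0.346] F [ 0.37 -0.12 -0.06] T [-0.016 -0.036  0.084] w 60.1 0.0
offset [   0.6 -118.5  150.6] roll -0.01
```

View pics/c7.png

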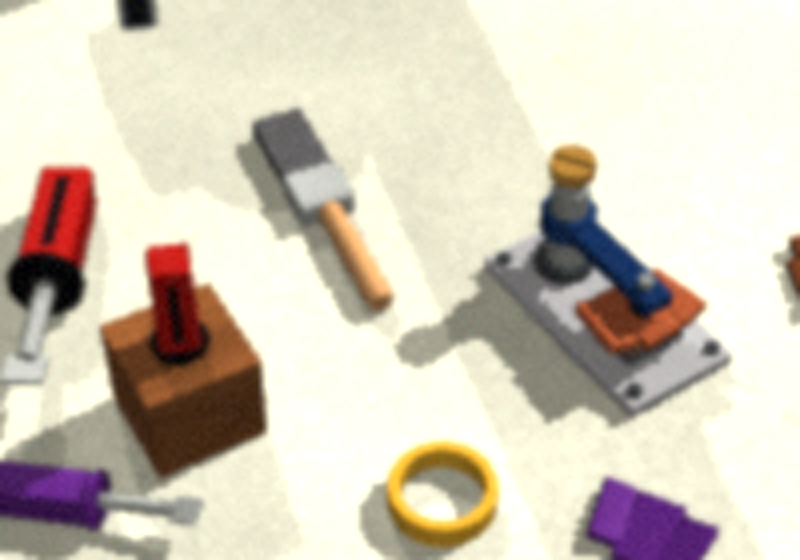

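The picture shows the driver upright in its stand, the gripper clear, the slot turned, the foot down on the intact sherd, and the sherd in place. Handing in.

```bash
python3 -c "
from rig import r
print(r.close_job())"
```

```text
the job is handed in; nothing more can be done
None
```

The job is handed in: the foot holds the intact sherd with about 9 N (judged from a moment rise of about 0.09 N m) and the driver stands back in its stand, but both look-alike drivers (purple and big red) were standing on their blades at the start and were lying down by about 8.5 s, with no contact force seen in the readings I took, and I left them there.

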